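# Gauge a hex standoff and rack it by length

## Task

Find out the length of the hex standoff standing on the step gauge by feel: with the closed fingertips touch down on its top, then on a tread of the gauge beside it. Then put it fully down, upright, into the hex cup of the stepped rack that suits its length (the shortest size goes in the cup on the highest tread, the middle size in the middle one, the longest in the one on the lowest tread), turning it a little while pressing if it does not drop in, and let go. Leave the two standoffs on the stock board and everything else on the bench where they are.

Things in the scene. Friction and masses are not known exactly. Their poses are not given: they have to be found in the camera images.
- standoff_a_grip (a point): upright hex aluminium standoff, 36 mm across flats, foot stepped in over the last 4 mm (to 32 mm). Length 76, 84 or 92 mm, not told (one of each; all look alike; the one on the gauge must be felt). 250 g. Point on its axis, 40 mm above its foot whatever its length (top face, standoff_a_top, is 36, 44 or 52 mm higher); z up; +x and every 60 degrees from it are normal to a flat
- standoff_b_grip (a point): upright hex aluminium standoff, 36 mm across flats, foot stepped in over the last 4 mm (to 32 mm). Length 76, 84 or 92 mm, not told (one of each; all look alike; the one on the gauge must be felt). 250 g. Point on its axis, 40 mm above its foot whatever its length (top face, standoff_b_top, is 36, 44 or 52 mm higher); z up; +x and every 60 degrees from it are normal to a flat
- standoff_c_grip (a point): upright hex aluminium standoff, 36 mm across flats, foot stepped in over the last 4 mm (to 32 mm). Length 76, 84 or 92 mm, not told (one of each; all look alike; the one on the gauge must be felt). 250 g. Point on its axis, 40 mm above its foot whatever its length (top face, standoff_c_top, is 36, 44 or 52 mm higher); z up; +x and every 60 degrees from it are normal to a flat
- gauge_place (a point): centre of the place marked by a ring on the 8 mm steel base plate (170 x 90 mm) of the step gauge, on the plate's upper face, 8 mm above the bench; the standoff to be sorted stands on it, up to 5 mm off centre. The gauge is fixed; its x axis points from here to the two solid treads, whose nearer face stands 53 mm away
- gauge_tread_low (a point): centre of the top of the gauge's lower tread (40 mm along x, 70 mm along y), exactly 80 mm above the base plate's upper face (88 mm above the bench), 73 mm in +x of gauge_place. Longer than 76 mm standoffs rise above it
- gauge_tread_high (a point): centre of the top of the gauge's higher tread (40 x 70 mm), exactly 88 mm above the plate's upper face (96 mm above the bench), 113 mm in +x of gauge_place. Only the 92 mm standoff rises above it
- cup_high (a point): centre of the inner floor of the hex cup on the highest tread of the fixed blue stepped rack, 28 mm above the bench; for the 76 mm standoff. Cup: open-topped, inside 39.6 mm across flats, 20 mm deep, walls 6 mm. x axis: along the row from highest to lowest tread, cups 70 mm apart; flats' normals at 30, 90, 150... degrees from x; z up
- cup_middle (a point): centre of the inner floor of the hex cup on the middle tread of the fixed blue stepped rack, 20 mm above the bench; for the 84 mm standoff. Cup: open-topped, inside 39.6 mm across flats, 20 mm deep, walls 6 mm. x axis: along the row from highest to lowest tread, cups 70 mm apart; flats' normals at 30, 90, 150... degrees from x; z up
- cup_low (a point): centre of the inner floor of the hex cup on the lowest tread of the fixed blue stepped rack, 12 mm above the bench; for the 92 mm standoff. Cup: open-topped, inside 39.6 mm across flats, 20 mm deep, walls 6 mm. x axis: along the row from highest to lowest tread, cups 70 mm apart; flats' normals at 30, 90, 150... degrees from x; z up
- spray_can: bystander: spray can 58 mm wide, 150 mm tall, standing; origin under its foot
- screwdriver: bystander: screwdriver 200 mm long, lying
- tape_roll: bystander: roll of tape 90 mm wide, 30 mm tall, lying flat; origin under its centre
- wrench: bystander: spanner 190 mm long, lying
- mug: bystander: white mug 80 mm wide, 95 mm tall; origin under its foot
- grease_jar: bystander: jar 70 mm wide, 80 mm tall; origin under its foot
- hammer: bystander: hammer 280 mm long, lying

How it is judged:
By the outcome, as a careful person would: the job done as asked, in the order asked, and still so for the second after the job is handed in, with the robot touching nothing.
It also fails if it takes over 48 s, if anything falls off the work surface, if the arm or the gripper's body presses on something with over 40 N, if the wrist force passes 120 N, or if a joint passes its speed limit or range.

## Robot

A 7-joint arm with a two-finger parallel gripper is mounted at the origin on the work surface. World frame = base frame: x ahead of the robot, y to its left, z up, the work surface at z = 0. Lengths are in m, angles in rad, forces in N, time in s.
With the tool pointing down it reaches from about 0.4 to 0.85 m from the base axis. Payload 4.5 kg.
Tool frame: the origin (TCP) lies at the very end of the fingers, on their centre line; the grasp point (between the pads) lies 19 mm behind it; z points along the fingers, y is the line along which they close (so a half turn about z gives the same grasp; the last joint's range is limited). The gripper opens to 88 mm and grips with 3 to 60 N. Pads are 18 mm wide; open, the fingers measure 123 mm over their backs; the gripper's body (75 mm by 187 mm) begins 45 mm behind the grasp point.
Start: joints at [-1.286, 0.689, -0.195, 1.565, 0.157, 0.902, -0.215], TCP at [0.155, 0.605, 0.239] pointing down, gripper open.
Joint ranges: [-3.01, 3.01], [-0.46, 2.08], [-1.47, 1.51], [0.13, 2.56], [-1, 4.14], [0.04, 2.09], [-2.66, 2.66]. Speed limits (rad/s): [2.57, 2.57, 3.14, 3.14, 3.14, 3.14, 3.14].

## Interface

Orientations are given as a unit quaternion [x, y, z, w].
In Python, from plant import r gives the robot as it stands. The module is installed in compiled form; this text tells all that it offers.
- The arm moves only by the tool step_arm, never from a script. Its argument "increments" is a list of rows, each a list of 2 entries, a list of its own where there are three numbers: the shift along the world's x, y, z in cm, then the turn, a rotation vector about the world's x, y, z in degrees. A call has exactly 10 rows; each row shifts and turns the commanded pose from where the row before left it; what a row does not reach is not made up. A row lasts 1/10 s, in which the tool goes at most 50 mm and 8.59 degrees, less where a joint would pass 70% of its speed; a pose out of reach is approached as far as the arm can. A call is refused whole if a number of a shift passes 5 or a number of a turn 8.59, either way. A call with a gripper value outside its range is refused whole. "fingers" is the opening, from 0 (shut) to 1 (fully open), set as the call begins (left out, the last holds). The fingers move at their own pace and stop on an object; "grip_force" is the grip in N (left out, the last holds). Time passes only in rows, so rows that do not move let the fingers close, or fill a call up. It gives the time, the measured TCP pose, the force, the opening and the grip force at its end, in the units of the state.
- r.get_state(): the state, without advancing time (a new reading comes with each control period).
- r.snapshot(name): name is "scene" or "top" or "wrist"; returns (picture, depth): 400x640x3 uint8, red, green, blue; 400x640 float32, m along the optical axis (not along the pixel's ray), 0 where there is no reading.
- r.calibration(name): a dict with "fov_y" (degrees; the focal length in pixels is half the picture's height over the tangent of half this angle, whatever the lens; pixels are square), "cx", "cy" (the principal point, pixels), "k1" (the pictures are not rectified: a ray, as slopes to the right and down, at radius r is drawn at 1 + k1 r^2 times it, then the intrinsics apply), "R" (3x3) and "t" (3): a world point X has camera coordinates R X + t. Camera axes: x right, y down, z forward; pixel columns grow to the right and rows downward; lengths in m; the calibration is good to about 2 mm. A picture is of the moment at which its call begins: read the wrist's pose just before it. calibration takes no time and is no camera call; for the wrist camera it gives the pose at the moment of the call.
- r.finish_job(): hands the job in; it is judged then, once.
The state is a dict: "clock": time; "q": joint angles; "qd": joint speeds; "joint_torque": joint torques, N m; "tool_pos": TCP position; "eef_rot": TCP orientation; "contact_force": force on the tool from outside, world axes, zero at the start; "moment": the same for the moment, N m; "opening": opening from 0.0 (shut) to 1.0 (fully open); "finger_force": force on a finger pad.
Only numpy, scipy, OpenCV 4.12 (cv2) and the standard library are available. Lean on these libraries where they do the work, as an engineer would, in place of code of your own. Each camera call takes 0.05 s, during which the arm holds its last target. There are 200 camera calls.

## Working session

There is one attempt and no reset: what is moved stays moved. The work goes in short steps, Python scripts to look and compute and a tool call to move; the robot and the scene stay as the last step left them, time stands still between calls to the robot, and variables do not carry over. Pictures are saved under pics/ and viewed, at most 10 in all, crops included, and the job is handed in when it is done.

Besides the shell and the picture viewer there is one more tool, called after "Emit:" by a JSON object that holds its "op" and its "data", one argument or row to a line. step_arm: Moves the arm, as the interface text tells. Its arguments: {"type":"object","properties":{"increments":{"type":"array","items":{"type":"array"}},"fingers":{"type":"number"},"grip_force":{"type":"number"}},"required":["increments"]}

```bash
mkdir -p pics
cat > h.py <<'E'
import numpy as np, cv2
from plant import r
def K(c):
    f=200/np.tan(np.radians(c['fov_y'])/2); return f
def world(c,u,v,depth=None,z=None):
    f=K(c); d=np.array([(u-c['cx'])/f,(v-c['cy'])/f])
    s=d.copy()
    for _ in range(20): s=d/(1+c['k1']*(s@s))
    R=np.array(c['R']);t=np.array(c['t']); ray=R.T@np.array([s[0],s[1],1]); o=-R.T@t
    if z is not None: return o+ray*(z-o[2])/ray[2]
    return o+ray*depth
def wmap(c,D):
    f=K(c); v,u=np.mgrid[0:400,0:640].astype(float)
    d=np.stack([(u-c['cx'])/f,(v-c['cy'])/f],-1); s=d.copy()
    for _ in range(20): s=d/(1+c['k1']*(s**2).sum(-1,keepdims=True))
    p=np.concatenate([s,np.ones((400,640,1))],-1)*D[...,None]
    return (p-np.array(c['t']))@np.array(c['R'])
def save(n,im,k=1): cv2.imwrite(n,cv2.resize(im[...,::-1],None,fx=k,fy=k,interpolation=cv2.INTER_CUBIC))
E
python3 - <<'E'
from h import *
for n in ("top","scene"):
    c=r.calibration(n); im,D=r.snapshot(n); save(f"pics/{n}.png",im,1.25)
    np.savez(f"{n}.npz",im=im,D=D); print(n,c)
print(r.get_state())
E
```

```text
top {'fov_y': 48.52317143643165, 'cx': 316.1678991007176, 'cy': 203.32356487437403, 'k1': -0.08279253204025566, 'R': array([[ 0.0218104 , -0.99971768,  0.00942673],
       [-0.9906536 , -0.02288062, -0.13446905],
       [ 0.13464677, -0.00640581, -0.99087295]]), 't': array([-0.04044602,  0.58211541,  1.31376679])}
scene {'fov_y': 51.520915166473614, 'cx': 325.8051479421126, 'cy': 197.2747149388992, 'k1': 0.006595033961628067, 'R': array([[-0.18015438,  0.98362654,  0.00482035],
       [ 0.83679003,  0.15583302, -0.52487953],
       [-0.5170366 , -0.09052572, -0.85116288]]), 't': array([ 0.12616673, -0.4180077 ,  1.61103753])}
{'clock': 0.1, 'q': array([-1.2862138 ,  0.68991331, -0.19449516,  1.56620315,  0.1573145 ,
        0.90251525, -0.21511074]), 'qd': array([ 9.74091727e-04, -1.61120112e-03,  2.45498015e-05, -2.87915858e-03,
        9.05955903e-04, -2.17790947e-04,  6.87220681e-04]), 'joint_torque': array([-2.99034458e-03, -5.28494167e+01, -1.27155628e+00, -1.53835005e+01,
       -5.26490528e-02,  2.00005787e-03,  4.34980257e-05]), 'tool_pos': array([0.15502279, 0.60489605, 0.2379912 ]), 'eef_rot': array([ 1.25037691e-01,  9.92151650e-01, -8.23767371e-04, -2.99442454e-05]), 'contact_force': array([ 1.13203202, -0.58706905, -0.59763088]), 'moment': array([ 0.00570236,  0.05679682, -0.00279626]), 'finger_force': 0.0, 'opening': 0.9991286415864347}
```

View pics/top.png

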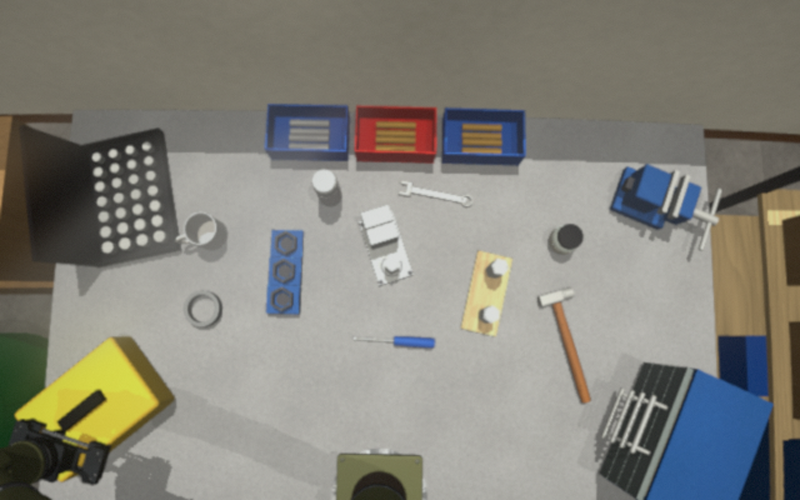

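View pics/scene.png

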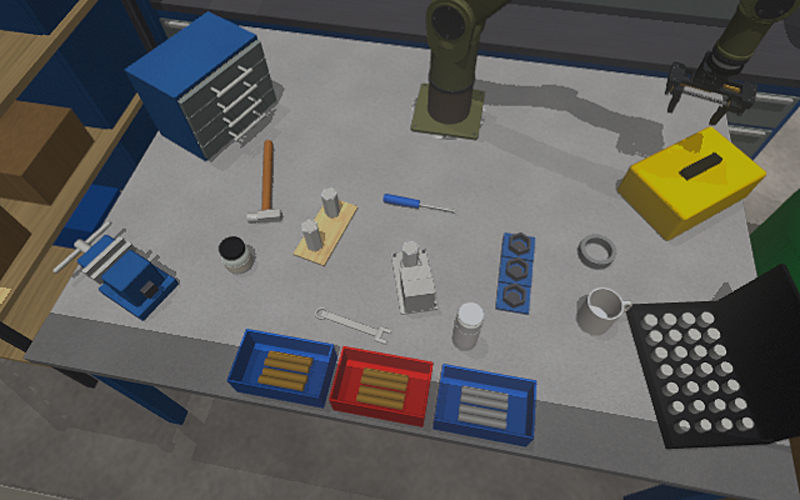

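The top view shows the standoff on the gauge near (392,265) in the enlarged picture, the treads at (380,225), and the blue rack at (285,272), with its cups at (287,244), (284,271) and (283,300).

Run:
```python
from h import *
for n in ("top",):
    d=np.load(n+".npz"); c=r.calibration(n); W=wmap(c,d['D'].astype(float))
    def reg(u0,u1,v0,v1,z0,z1):
        w=W[v0:v1,u0:u1].reshape(-1,3); m=w[(w[:,2]>z0)&(w[:,2]<z1)]
        p,s,a=cv2.minAreaRect((m[:,:2]*1000).astype(np.float32))
        print(len(m),"mean",m.mean(0).round(4),"med z",np.median(m[:,2]).round(4),"rect",np.round(p,1),np.round(s,1),round(a,2))
        return m
    reg(285,325,160,200,.083,.105) # treads
    reg(300,330,203,222,.07,.11)   # standoff top
    reg(280,335,160,230,.004,.013)
    reg(210,246,180,256,.004,.06) # rack
    for v in range(182,256,4): print(v,[int(1000*x) for x in W[v,214:244:3,2]])
    for u,v in((230,195),(227,217),(226,240)): 
        print(u,v,[world(c,u,v,z=z).round(4) for z in (.02,.028,.04)])
im=np.load("top.npz")['im']; save("pics/c1.png",im[155:260,205:335],6)
```

```text
641 mean [0.6457 0.0118 0.0922] med z 0.0921 rect [645.9  11.7] [81.3 70.4] 19.01
134 mean [ 0.5565 -0.0201  0.0837] med z 0.0836 rect [555.8 -21.2] [39.  35.4] 1.52
898 mean [ 0.5878 -0.0067  0.0077] med z 0.0075 rect [616.    1.9] [219.2 171. ] 1.31
1893 mean [0.5341 0.2437 0.0234] med z 0.0226 rect [537.3 247.8] [235.7 110.7] 2.97
182 [4, 0, 3, 4, 0, -1, -2, 1, 1, 0]
186 [0, 1380, 16, 10, 28, 27, 17, 13, 13, 12]
190 [0, 14, 30, 22, 12, 16, 7, 34, 15, 14]
194 [-4, 16, 30, 13, 12, 11, 7, 35, 12, 12]
198 [4, 6, 33, 13, 16, 9, 15, 30, 7, 15]
202 [0, 10, 8, 12, 34, 37, 18, 11, 10, 8]
206 [0, 21, 20, 22, 20, 24, 16, 18, 19, 12]
210 [-1, 20, 41, 36, 22, 33, 41, 21, 21, 19]
214 [5, 19, 34, 22, 22, 19, 23, 38, 24, 14]
218 [-1, 19, 32, 21, 24, 18, 24, 31, 20, 1]
222 [-2, 18, 40, 37, 13, 38, 36, 17, 23, 5]
226 [22, 15, 19, 22, 17, 21, 16, 20, 17, -1]
230 [27, 30, 32, 30, 48, 29, 28, 28, 27, 2]
234 [26, 49, 44, 27, 24, 28, 46, 26, 24, -3]
238 [30, 47, 28, 30, 30, 25, 49, 29, 32, -2]
242 [28, 50, 30, 31, 34, 31, 49, 27, 27, -3]
246 [26, 27, 55, 45, 48, 45, 30, 30, 30, 4]
250 [24, 32, 27, 27, 27, 32, 27, 28, 23, 1]
254 [2, 2, -2, 1, 0, 2, 0, 0, 0, -2]
230 195 [array([0.6054, 0.2407, 0.02  ]), array([0.6042, 0.2391, 0.028 ]), array([0.6024, 0.2368, 0.04  ])]
227 217 [array([0.5366, 0.2467, 0.02  ]), array([0.5358, 0.2451, 0.028 ]), array([0.5346, 0.2428, 0.04  ])]
226 240 [array([0.4657, 0.2464, 0.02  ]), array([0.4653, 0.2449, 0.028 ]), array([0.4647, 0.2425, 0.04  ])]
```

View pics/c1.png

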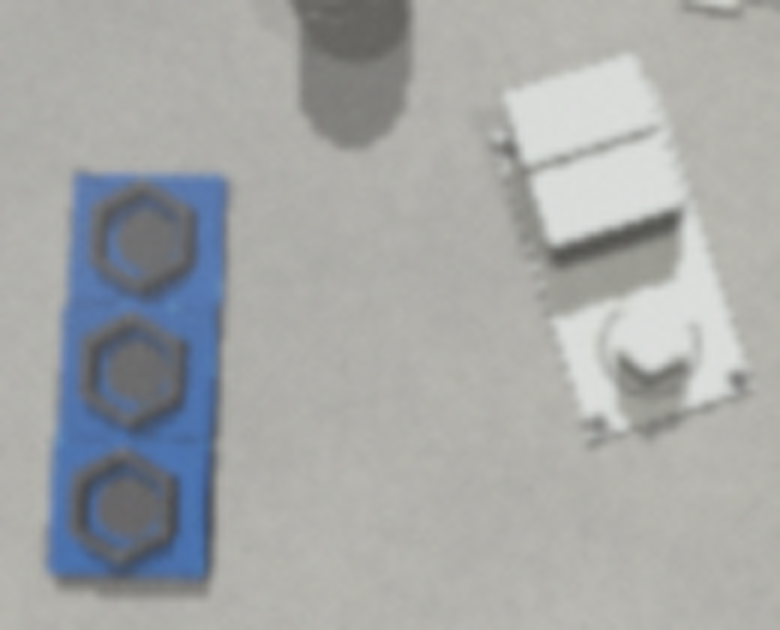

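In the crop, the gauge plate is turned about 19°. The rack's cups have their points along the row, with the high cup nearest the robot. I close the fingers and move over.

Emit:
{"op": "step_arm", "data": {
  "increments": [
    [[0,0,4],[0,0,0]],
    [[0,0,4],[0,0,0]],
    [[2.4,-3.7,0],[0,0,0]],
    [[2.4,-3.7,0],[0,0,0]],
    [[2.4,-3.7,0],[0,0,0]],
    [[2.4,-3.7,0],[0,0,0]],
    [[2.4,-3.7,0],[0,0,0]],
    [[2.4,-3.7,0],[0,0,0]],
    [[2.4,-3.7,0],[0,0,0]],
    [[2.4,-3.7,0],[0,0,0]]
  ],
  "fingers": 0,
  "grip_force": 20
}}

```text
clock: 1.1
tool_pos: [0.3477, 0.3077, 0.3186]
eef_rot: [0.125, 0.992, -0.0, -0.0]
contact_force: [0.1, -0.3, -0.3]
opening: 0.117
finger_force: 0.0
```

Emit:
{"op": "step_arm", "data": {
  "increments": [
    [[2.6,-4.1,0],[0,0,0]],
    [[2.6,-4.1,0],[0,0,0]],
    [[2.6,-4.1,0],[0,0,0]],
    [[2.6,-4.1,0],[0,0,0]],
    [[2.6,-4.1,0],[0,0,0]],
    [[2.6,-4.1,-2.5],[0,0,0]],
    [[2.6,-4.1,-2.5],[0,0,0]],
    [[2.6,-4.1,-2.5],[0,0,0]],
    [[0,0,-2.5],[0,0,0]],
    [[0,0,0],[0,0,0]]
  ]
}}

```text
clock: 2.1
tool_pos: [0.5463, -0.0097, 0.2218]
eef_rot: [0.126, 0.992, -0.001, -0.004]
contact_force: [-1.2, 0.3, 0.2]
opening: 0.002
finger_force: 0.0
```

Run:
```python
from h import *
c=r.calibration("wrist"); im,D=r.snapshot("wrist"); np.savez("w1.npz",im=im,D=D); save("pics/w1.png",im,1.25)
import pickle; pickle.dump(c,open("w1.pkl","wb")); s=r.get_state(); print(c,s['tool_pos'],s['contact_force'],s['opening'])
```

```text
{'fov_y': 64.73427029379744, 'cx': 319.81954161441513, 'cy': 197.76766492112827, 'k1': -0.021695777324475262, 'R': array([[ 0.25072482,  0.96805561, -0.00232346],
       [ 0.9201015 , -0.23755735,  0.3114157 ],
       [ 0.30091576, -0.08021746, -0.95027094]]), 't': array([-0.12764909, -0.54029803,  0.2096979 ])} [ 0.54708221 -0.00806057  0.2236983 ] [-0.54950074  0.7691313  -1.04714302] 0.0071401641672430615
```

View pics/w1.png

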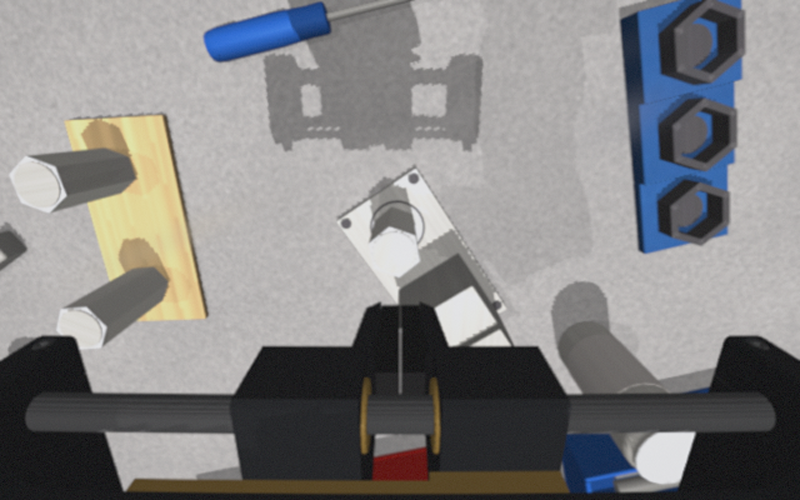

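The wrist view shows the standoff's top at (395,250), the whole rack on the right with cups at (702,40), (698,132) and (693,210), and the treads half hidden by the fingers.

Run:
```python
from h import *
import pickle
from scipy.optimize import minimize
c=pickle.load(open("w1.pkl","rb")); d=np.load("w1.npz"); im=d['im']; W=wmap(c,d['D'].astype(float))
W[d['D']==0]=-1
def hexfit(P,af,a0=None):
    # minimal hex (angle, centre) matching hull support
    best=None
    for a in np.radians(np.arange(0,60,0.5)) :
        n=np.array([[np.cos(a+k*np.pi/3),np.sin(a+k*np.pi/3)] for k in range(6)])
        h=np.percentile(P@n.T,98,axis=0)
        w=h[:3]+h[3:]
        cost=w.max()
        if best is None or cost<best[0]:
            A=n[:3]; cen=np.linalg.lstsq(A,(h[:3]-h[3:])/2,rcond=None)[0]; best=(cost,np.degrees(a),cen,w)
    return best
def sel(x,y,rad,z0,z1):
    m=(np.hypot(W[...,0]-x,W[...,1]-y)<rad)&(W[...,2]>z0)&(W[...,2]<z1)
    return W[m]
P=sel(.557,-.02,.035,.075,.11); print("top z",np.median(P[:,2]),len(P),hexfit(P[:,:2],.036))
for x,y,z in((.465,.244,.048),(.535,.2435,.04),(.604,.24,.032)):
    P=sel(x,y,.034,z-.004,z+.006); print(len(P),np.median(P[:,2]),hexfit(P[:,:2],.0516))
save("pics/c2.png",np.vstack([np.hstack([im[125:225,270:370],im[0:100,500:600]]),np.hstack([im[55:155,500:600],im[120:220,500:600]])]),3)
```

```text
top z 0.08254582459580259 1237 (np.float64(0.03464785491637429), np.float64(16.5), array([ 0.55773534, -0.01798495]), array([0.03462888, 0.03412469, 0.03464785]))
1433 0.04673997544872983 (np.float64(0.050974030702832934), np.float64(30.5), array([0.46930512, 0.24659783]), array([0.05072218, 0.05097403, 0.05080575]))
1115 0.038720740912762085 (np.float64(0.05096514673783337), np.float64(27.0), array([0.53899889, 0.24678557]), array([0.05096515, 0.05072484, 0.05050038]))
876 0.030783245970749648 (np.float64(0.05042028895105605), np.float64(27.5), array([0.60860783, 0.24632058]), array([0.05034369, 0.05042029, 0.04973328]))
```

View pics/c2.png

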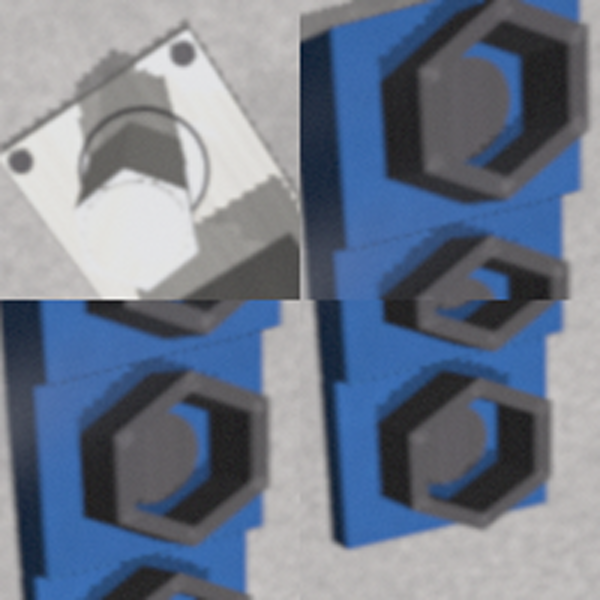

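Emit:
{"op": "step_arm", "data": {
  "increments": [
    [[0.3,0.1,-2],[0,0,0]],
    [[0,0,-2],[0,0,0]],
    [[0,0,-2],[0,0,0]],
    [[0,0,-2],[0,0,0]],
    [[0,0,-1.5],[0,0,0]],
    [[0,0,-0.8],[0,0,0]],
    [[0,0,-0.3],[0,0,0]],
    [[0,0,-0.2],[0,0,0]],
    [[0,0,0],[0,0,0]],
    [[0,0,0],[0,0,0]]
  ]
}}

```text
clock: 3.15
tool_pos: [0.552, -0.0071, 0.1178]
eef_rot: [0.125, 0.992, 0.0, 0.001]
contact_force: [0.7, -0.2, 0.3]
opening: 0.004
finger_force: 0.0
```

Emit:
{"op": "step_arm", "data": {
  "increments": [
    [[0.3,-0.6,0],[0,0,0]],
    [[0.3,-0.5,-0.4],[0,0,0]],
    [[0,0,-0.4],[0,0,0]],
    [[0,0,-0.4],[0,0,0]],
    [[0,0,-0.3],[0,0,0]],
    [[0,0,-0.3],[0,0,0]],
    [[0,0,-0.3],[0,0,0]],
    [[0,0,-0.3],[0,0,0]],
    [[0,0,-0.3],[0,0,0]],
    [[0,0,0],[0,0,0]]
  ]
}}

```text
clock: 4.15
tool_pos: [0.5572, -0.0181, 0.0897]
eef_rot: [0.125, 0.992, -0.0, -0.0]
contact_force: [-0.3, -0.0, -0.3]
opening: 0.005
finger_force: 0.0
```

Emit:
{"op": "step_arm", "data": {
  "increments": [
    [[0,0,-0.15],[0,0,0]],
    [[0,0,-0.15],[0,0,0]],
    [[0,0,-0.1],[0,0,0]],
    [[0,0,-0.1],[0,0,0]],
    [[0,0,-0.1],[0,0,0]],
    [[0,0,-0.1],[0,0,0]],
    [[0,0,-0.1],[0,0,0]],
    [[0,0,0],[0,0,0]],
    [[0,0,0],[0,0,0]],
    [[0,0,0],[0,0,0]]
  ]
}}

```text
clock: 5.15
tool_pos: [0.5579, -0.0182, 0.0844]
eef_rot: [0.125, 0.992, -0.0, 0.001]
contact_force: [-3.4, 0.4, 20.7]
opening: 0.004
finger_force: 10.3
```

Contact at z = 0.0844 m with 20 N. Next is the lower tread.

Emit:
{"op": "step_arm", "data": {
  "increments": [
    [[0,0,1],[0,0,0]],
    [[0,0,1.5],[0,0,0]],
    [[2.3,0.8,0],[0,0,0]],
    [[2.3,0.8,0],[0,0,0]],
    [[2.3,0.75,0],[0,0,0]],
    [[0,0,-0.5],[0,0,0]],
    [[0,0,-0.4],[0,0,0]],
    [[0,0,-0.3],[0,0,0]],
    [[0,0,-0.1],[0,0,0]],
    [[0,0,0],[0,0,0]]
  ]
}}

```text
clock: 6.15
tool_pos: [0.6257, 0.0049, 0.0938]
eef_rot: [0.125, 0.992, -0.0, -0.001]
contact_force: [0.3, -0.7, -0.6]
opening: 0.001
finger_force: 0.0
```

Emit:
{"op": "step_arm", "data": {
  "increments": [
    [[0,0,-0.1],[0,0,0]],
    [[0,0,-0.1],[0,0,0]],
    [[0,0,-0.1],[0,0,0]],
    [[0,0,-0.1],[0,0,0]],
    [[0,0,-0.1],[0,0,0]],
    [[0,0,-0.1],[0,0,0]],
    [[0,0,-0.1],[0,0,0]],
    [[0,0,0],[0,0,0]],
    [[0,0,0],[0,0,0]],
    [[0,0,0],[0,0,0]]
  ]
}}

```text
clock: 7.15
tool_pos: [0.6266, 0.0054, 0.0885]
eef_rot: [0.125, 0.992, 0.0, 0.0]
contact_force: [-3.3, -0.1, 10.1]
opening: 0.004
finger_force: 5.3
```

The top reads 0.0844 and the lower tread 0.0885. The standoff is 4 mm below the 80 mm tread, so it is 76 mm long and goes in cup_high.

Emit:
{"op": "step_arm", "data": {
  "increments": [
    [[0,0,1.5],[0,0,0]],
    [[0,0,2.5],[0,0,0]],
    [[-2.3,-0.8,0],[0,0,0.4]],
    [[-2.3,-0.8,0],[0,0,0.4]],
    [[-2.3,-0.75,0],[0,0,0]],
    [[0,0,0],[0,0,0]],
    [[0,0,0],[0,0,0]],
    [[0,0,-1],[0,0,0]],
    [[0,0,-0.5],[0,0,0]],
    [[0,0,0],[0,0,0]]
  ],
  "fingers": 0.85
}}

```text
clock: 8.15
tool_pos: [0.5575, -0.0177, 0.1108]
eef_rot: [0.118, 0.993, 0.0, -0.001]
contact_force: [0.2, 0.8, -0.6]
opening: 0.846
finger_force: 0.0
```

Run:
```python
from h import *
s=r.get_state(); print(s['tool_pos'],s['eef_rot'],s['opening'])
c=r.calibration("wrist"); im,D=r.snapshot("wrist"); W=wmap(c,D.astype(float)); W[D==0]=-1
m=(np.hypot(W[...,0]-.557,W[...,1]+.02)<.035)&(W[...,2]>.07)&(W[...,2]<.1); P=W[m]
print(len(P),np.median(P,0)); print(cv2.minAreaRect((P[:,:2]*1000).astype(np.float32)))
save("pics/w2.png",im,1.25)
```

```text
[ 0.55746437 -0.0177188   0.11081383] [ 1.17851901e-01  9.93030898e-01  3.67336732e-05 -7.51133656e-04] 0.8456080647870651
3112 [ 0.55533765 -0.01752277  0.08253482]
((558.2515258789062, -18.143939971923828), (36.142967224121094, 41.54378890991211), 85.54782104492188)
```

View pics/w2.png

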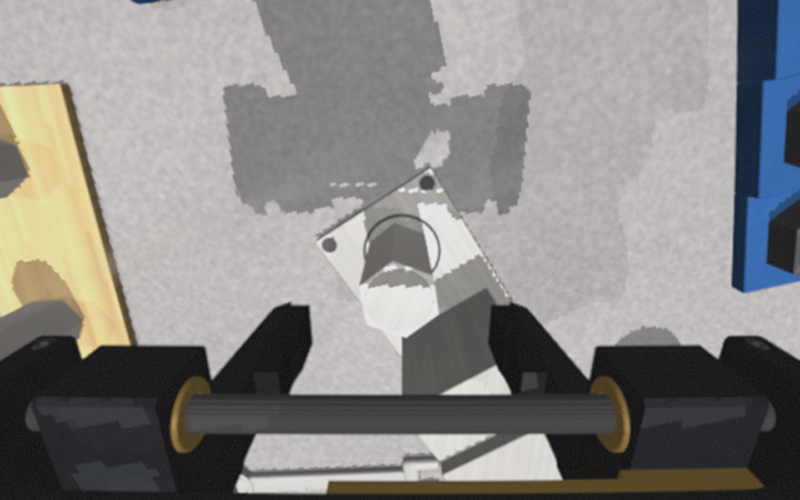

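The standoff is centred between the fingers and its flats line up with the pads. The right finger clears the tread. I descend to TCP z ≈ 0.038.

Emit:
{"op": "step_arm", "data": {
  "increments": [
    [[0,0,-1],[0,0,0]],
    [[0,0,-1.2],[0,0,0]],
    [[0,0,-1.2],[0,0,0]],
    [[0,0,-1.2],[0,0,0]],
    [[0,0,-1.2],[0,0,0]],
    [[0,0,-0.9],[0,0,0]],
    [[0,0,-0.6],[0,0,0]],
    [[0,0,0],[0,0,0]],
    [[0,0,0],[0,0,0]],
    [[0,0,0],[0,0,0]]
  ]
}}

```text
clock: 9.2
tool_pos: [0.5579, -0.0182, 0.0396]
eef_rot: [0.118, 0.993, 0.0, 0.001]
contact_force: [-0.3, 0.4, -0.1]
opening: 0.848
finger_force: 0.0
```

Emit:
{"op": "step_arm", "data": {
  "increments": [
    [[0,0,0],[0,0,0]],
    [[0,0,0],[0,0,0]],
    [[0,0,0],[0,0,0]],
    [[0,0,0],[0,0,0]],
    [[0,0,0],[0,0,0]],
    [[0,0,0],[0,0,0]],
    [[0,0,0],[0,0,0]],
    [[0,0,0],[0,0,0]],
    [[0,0,0],[0,0,0]],
    [[0,0,0],[0,0,0]]
  ],
  "fingers": 0,
  "grip_force": 30
}}

```text
clock: 10.2
tool_pos: [0.5575, -0.0182, 0.0391]
eef_rot: [0.118, 0.993, -0.0, 0.0]
contact_force: [-0.3, -0.5, 1.3]
opening: 0.423
finger_force: 29.1
```

Emit:
{"op": "step_arm", "data": {
  "increments": [
    [[0,0,1],[0,0,0]],
    [[0,0,2],[0,0,0]],
    [[0,0,3],[0,0,0]],
    [[0,0,3],[0,0,0]],
    [[-1,3,1],[0,0,2]],
    [[-1,3,0],[0,0,2]],
    [[-1,3,0],[0,0,2]],
    [[-1,3,0],[0,0,2]],
    [[-1,3,0],[0,0,2]],
    [[-1,3,0],[0,0,2]]
  ]
}}

```text
clock: 11.2
tool_pos: [0.4967, 0.1629, 0.1394]
eef_rot: [0.013, 1.0, -0.0, -0.0]
contact_force: [0.9, 0.6, -2.7]
opening: 0.428
finger_force: 29.1
```

Emit:
{"op": "step_arm", "data": {
  "increments": [
    [[-1,3,0],[0,0,0]],
    [[-1,3,0],[0,0,0]],
    [[-1,2.4,0],[0,0,0]],
    [[0,0,0],[0,0,0]],
    [[0,0,0],[0,0,0]],
    [[0,0,0],[0,0,0]],
    [[0,0,0],[0,0,0]],
    [[0,0,0],[0,0,0]],
    [[0,0,0],[0,0,0]],
    [[0,0,0],[0,0,0]]
  ]
}}

```text
clock: 12.2
tool_pos: [0.4676, 0.2455, 0.1391]
eef_rot: [0.014, 1.0, 0.0, -0.0]
contact_force: [-0.5, -0.5, -2.3]
opening: 0.426
finger_force: 29.1
```

Run:
```python
from h import *
import pickle
s=r.get_state(); print(s['tool_pos'],s['eef_rot'],s['opening'],s['contact_force'])
c=r.calibration("wrist"); im,D=r.snapshot("wrist"); np.savez("w3.npz",im=im,D=D); pickle.dump(c,open("w3.pkl","wb"))
save("pics/w3.png",im,1.25)
```

```text
[0.46763134 0.24554018 0.13906036] [ 1.39642103e-02  9.99902495e-01  7.15527370e-06 -3.15256344e-05] 0.42614593179358384 [-0.46788877 -0.52668901 -2.26221122]
```

View pics/w3.png

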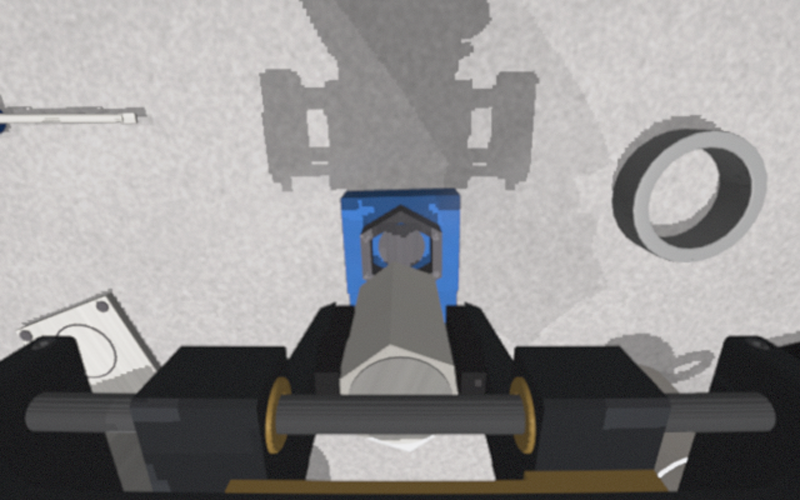

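The standoff hangs over the cup. The cup's rim is visible, with its near corner at (401,207) and its sides at columns 361 and 441. I enlarge it.

Run:
```python
from h import *
import pickle
im=np.load("w3.npz")['im']; save("pics/c3.png",im[145:225,265:375],7)
```

```text
(no output)
```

View pics/c3.png

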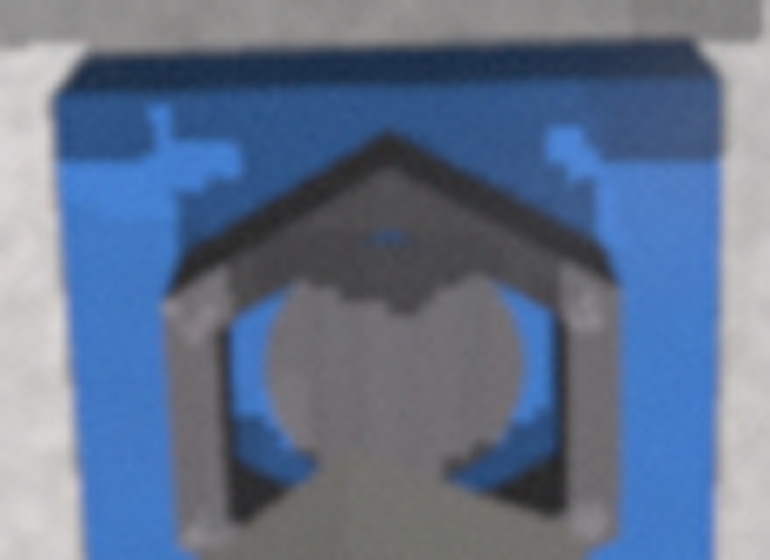

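Run:
```python
from h import *
import pickle
from scipy.optimize import least_squares
c=pickle.load(open("w3.pkl","rb"))
px=[(391,165),(163,300),(618,292),(182,543),(618,537)]
Q=np.array([world(c,265+(x+.5)/7-.5,145+(y+.5)/7-.5,z=.048)[:2] for x,y in px])
print(Q.round(4))
ang=np.radians([180,120,240,60,300])
Rc=.0516/np.sqrt(3)
f=lambda p:(np.c_[p[0]+Rc*np.cos(ang+p[2]),p[1]+Rc*np.sin(ang+p[2])]-Q).ravel()
s=least_squares(f,[.467,.246,0]); print(s.x[:2],np.degrees(s.x[2]),(s.fun*1000).round(1))
# foot/top check of held standoff: top face centre plane z=.139-.031+.076
print(r.get_state()['tool_pos'])
```

```text
[[0.439  0.2476]
 [0.4537 0.2218]
 [0.4541 0.2725]
 [0.483  0.2222]
 [0.4837 0.2727]]
[0.45673497 0.24755217] 178.28009301555468 [ 47.5  -1.   17.2  -0.5  18.3   0.4 -41.9  -0.  -41.    1.1]
[0.46758535 0.24560422 0.1390469 ]
```

Centre about (0.4687, 0.2474), row turn about −0.3°. That means a shift of +0.05, +0.18 cm and a turn of +0.8°, then down.

Emit:
{"op": "step_arm", "data": {
  "increments": [
    [[0.05,0.18,0],[0,0,0.8]],
    [[0,0,-1],[0,0,0]],
    [[0,0,-1.5],[0,0,0]],
    [[0,0,-1.5],[0,0,0]],
    [[0,0,-1],[0,0,0]],
    [[0,0,-0.5],[0,0,0]],
    [[0,0,-0.3],[0,0,0]],
    [[0,0,-0.3],[0,0,0]],
    [[0,0,-0.3],[0,0,0]],
    [[0,0,0],[0,0,0]]
  ]
}}

```text
clock: 13.25
tool_pos: [0.4683, 0.2478, 0.0751]
eef_rot: [0.007, 1.0, 0.0, 0.0]
contact_force: [-0.1, 0.2, -2.7]
opening: 0.426
finger_force: 29.1
```

Emit:
{"op": "step_arm", "data": {
  "increments": [
    [[0,0,-0.2],[0,0,0]],
    [[0,0,-0.2],[0,0,0]],
    [[0,0,-0.2],[0,0,0]],
    [[0,0,-0.2],[0,0,0]],
    [[0,0,-0.2],[0,0,0]],
    [[0,0,-0.2],[0,0,0]],
    [[0,0,-0.2],[0,0,0]],
    [[0,0,-0.1],[0,0,0]],
    [[0,0,0],[0,0,0]],
    [[0,0,0],[0,0,0]]
  ]
}}

```text
clock: 14.25
tool_pos: [0.4679, 0.2472, 0.0598]
eef_rot: [0.007, 1.0, -0.0, -0.0]
contact_force: [0.3, -3.9, -4.8]
opening: 0.421
finger_force: 29.0
```

Emit:
{"op": "step_arm", "data": {
  "increments": [
    [[0,-0.03,-0.1],[0,0,0]],
    [[0,0,-0.1],[0,0,0]],
    [[0,0,-0.1],[0,0,0]],
    [[0,0,0],[0,0,0]],
    [[0,0,0],[0,0,0]],
    [[0,0,0],[0,0,0]],
    [[0,0,0],[0,0,0]],
    [[0,0,0],[0,0,0]],
    [[0,0,0],[0,0,0]],
    [[0,0,0],[0,0,0]]
  ]
}}

```text
clock: 15.25
tool_pos: [0.468, 0.2471, 0.059]
eef_rot: [0.007, 1.0, -0.0, 0.0]
contact_force: [-2.8, -4.6, 16.6]
opening: 0.428
finger_force: 29.2
```

Seated at foot height 0.028 with about 17 N pressing. I let go and rise.

Emit:
{"op": "step_arm", "data": {
  "increments": [
    [[0,0,0.1],[0,0,0]],
    [[0,0,0],[0,0,0]],
    [[0,0,0],[0,0,0]],
    [[0,0,0],[0,0,0]],
    [[0,0,0],[0,0,0]],
    [[0,0,0],[0,0,0]],
    [[0,0,0],[0,0,0]],
    [[0,0,0],[0,0,0]],
    [[0,0,0],[0,0,0]],
    [[0,0,0],[0,0,0]]
  ],
  "fingers": 0.85
}}

```text
clock: 16.25
tool_pos: [0.468, 0.2474, 0.0581]
eef_rot: [0.007, 1.0, 0.0, -0.0]
contact_force: [0.2, 0.5, -0.4]
opening: 0.849
finger_force: 0.0
```

Emit:
{"op": "step_arm", "data": {
  "increments": [
    [[0,0,1],[0,0,0]],
    [[0,0,1.5],[0,0,0]],
    [[0,0,2],[0,0,0]],
    [[0,0,2],[0,0,0]],
    [[0,0,2],[0,0,0]],
    [[0,0,2],[0,0,0]],
    [[0,0,1],[0,0,0]],
    [[0,0,0],[0,0,0]],
    [[0,0,0],[0,0,0]],
    [[0,0,0],[0,0,0]]
  ]
}}

```text
clock: 17.25
tool_pos: [0.4675, 0.247, 0.1722]
eef_rot: [0.007, 1.0, -0.0, -0.001]
contact_force: [-0.7, -0.4, -0.7]
opening: 0.85
finger_force: 0.0
```

Run:
```python
from h import *
s=r.get_state(); print(s['tool_pos'],s['opening'],s['contact_force'])
c=r.calibration("wrist"); im,D=r.snapshot("wrist"); W=wmap(c,D.astype(float)); W[D==0]=-1
m=(np.hypot(W[...,0]-.4685,W[...,1]-.247)<.035)&(W[...,2]>.09)&(W[...,2]<.12); P=W[m]
print(len(P),np.percentile(P[:,2],[5,50,95]),P.mean(0)); save("pics/w4.png",im,1.25)
```

```text
[0.46746271 0.2469928  0.17222222] 0.8497137601767446 [-0.70429096 -0.4164354  -0.69593128]
2154 [0.09618385 0.1025142  0.10374511] [0.46686105 0.24757362 0.10193444]
```

View pics/w4.png

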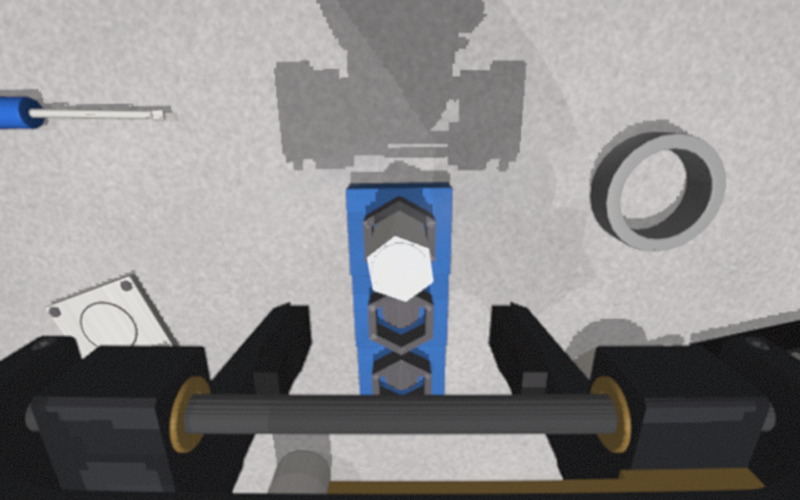

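The standoff's white top is at (400,268), upright in the nearest (highest) cup. It measures 0.1025 m high with the camera's usual −1.5 mm bias, against 0.104 m expected. It is fully seated and the gripper is clear.

```bash
python3 -c "
from plant import r
print(r.finish_job())"
```

```text
the job is handed in; nothing more can be done
None
```

By feel the standoff's top is 4 mm below the 80 mm tread, so it is the 76 mm one; it is now fully down and upright in cup_high, released, and the job is handed in at about 17 s.

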